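# Run the taller cup on the press-down blender

### The arm

A 6-joint arm with a two-finger parallel gripper is mounted at the origin on the work surface. World frame = base frame: x ahead of the robot, y to its left, z up, the work surface at z = 0. Lengths are in m, angles in rad, forces in N, time in s.
With the tool pointing down it reaches from about 0.375 to 0.975 m from the base axis. Payload 3.8 kg.
Tool frame: the origin (TCP) lies on the front face of the gripper's body, between the roots of the fingers; the fingertips stand 64 mm ahead of it and the grasp point (between the pads) lies 45 mm ahead of it; z points along the fingers, y is the line along which they close (so a half turn about z gives the same grasp; the last joint's range is limited). The gripper opens to 88 mm and grips with 3 to 60 N. Pads are 18 mm wide; open, the fingers measure 123 mm over their backs; the gripper's body (75 mm by 187 mm) begins 45 mm behind the grasp point.
Start: joints at [-1.179, 0.264, 1.604, -0, 1.274, -0.037], TCP at [0.281, -0.614, 0.303] pointing down, gripper open.
Joint ranges: [-2.63, 2.63], [-0.94, 2.18], [0.31, 2.57], [-1.31, 4.45], [0, 2.66], [-2.55, 2.55]. Speed limits (rad/s): [2.57, 2.57, 3.14, 3.14, 3.14, 3.14].

### API

Orientations are given as a rotation vector (axis times angle).
In Python, from plant import manip gives the robot as it stands. The module is installed in compiled form; this text tells all that it offers.
- The arm moves only by the shell command python3 -m inch 'ROWS' [FORCE]. ROWS is JSON, a list of rows, each an object of numbers: "wx", "wy", "wz": the turn, a rotation vector about the tool's x, y, z in degrees; "tx", "ty", "tz": the shift along the tool's x, y, z in cm; "fingers": the gripper's target within -1 to 1 (fully open at 1, half-way at 0, shut at -1). A call has 1 to 20 rows; each row is the pose to reach, as a shift and turn from the pose commanded when the call began, along the tool's axes at that moment; what a row does not reach only later rows make up. A row lasts 1/8 s, in which the tool goes at most 62.5 mm and 10.7 degrees, less where a joint would pass 70% of its speed; a pose out of reach is approached as far as the arm can. A call with a gripper value outside its range is refused whole. The fingers move at their own pace and stop on an object; FORCE is the grip in N (left out, the last holds). Time passes only in rows, so rows that repeat a pose let the fingers close. It gives the time, the measured TCP pose, the force, the opening and the grip force at its end, in the units of the state.
- manip.read_state(): the state, without advancing time (a new reading comes with each control period).
- manip.camera(name): name is "side" or "top" or "wrist"; returns a dict with "pixels" (420x560x3 uint8, blue, green, red), "K" (3x3 intrinsics, pixels), "world_from_camera" (4x4, takes a point from camera to world coordinates). Camera axes: x right, y down, z forward; pixel columns grow to the right and rows downward; lengths in m; the calibration is good to about 2 mm. A picture is of the moment at which its call begins. There is no depth.
- manip.sign_off(): hands the job in; it is judged then, once.
Trained networks look in the newest picture that a camera, given by its name, has taken for a name from the list of things; names that differ only in an ending like _2 or _b are one class to them, and where a whole thing is asked for, a point or a joint stands for the part that bears it (a point fixed in the world has none). Each returns a list of dicts, best first, with "confidence" (0 to 1); they miss things now and then, are a little off and sometimes report something else, mostly with a low value. They report only what shows in the picture. A call takes as long as a camera call.
- manip.find_in(camera, name): "bbox" ([left, top, right, bottom] in pixels, round what is visible of it).
- manip.place_of(camera, name): "xy" ([column, row] in pixels: a listed point, or the origin of a listed thing).
The state is a dict: "clock": time; "q": joint angles; "qvel": joint speeds; "joint_torque": joint torques, N m; "ee_pos": TCP position; "eef_rot": TCP orientation; "ft_force": force on the tool from outside, world axes, zero at the start; "torque": the same for the moment, N m; "width": finger opening in m; "gripper_force": force on a finger pad.
Only numpy, scipy, OpenCV 4.12 (cv2) and the standard library are available. Lean on these libraries where they do the work, as an engineer would, in place of code of your own. Each camera call takes 0.05 s, during which the arm holds its last target. There are 200 camera calls.

### The job

Two blender cups stand on the kitchen table. Take the taller one, set it upright and centred on the blender's sprung pad, and, keeping hold of it, press it straight down until the pad is fully depressed; keep it down for two seconds. Then lift it off and set it down gently, upright and wholly on the round cork trivet, let go, and leave everything else where it stands.

Things in the scene. Friction and masses are not known exactly. Their poses are not given: they have to be found in the camera images.
- tall_cup: The taller of the two blender cups: closed, round, standing upright; 150 mm high, 0.2 to 0.4 kg. Black ribbed cap at the bottom, 62 mm in diameter (65 mm over the ribs) and 26 mm high; above it a straight plain steel body 52 mm in diameter up to a flat closed top. Origin: centre of its underside; z up along its axis.
- short_cup: The shorter blender cup: same look and diameters, 95 mm high. The two cups may have swapped places. Not to be used. Origin: centre of its underside.
- blender: Press-down blender base, black, round, fixed to the table: 120 mm in diameter at the foot, 104 mm above, its housing's top 84 mm above the table. Origin: centre of its underside, on the pad's axis. A round sprung pad stands out of its top.
- pad_top (a point): Centre of the flat top face of the sprung pad, a grey disc 66 mm in diameter, 14 mm thick, level. Unpressed, this point is 100 mm above the table, 16 mm above the housing; fully pressed it is at 88 mm, still clear of the housing.
- pad (a joint): Depth of the sprung pad in m: 0 fully up, 0.012 fully pressed (hard stop), straight down. It starts to move at about 5 N and reaches the stop at about 12 N, so the cup's weight alone does not sink it; it springs back up when let go.
- trivet: Round flat cork trivet, 120 mm in diameter, 10 mm thick, fixed to the table. Origin: centre of its underside, so its top is 10 mm above the origin. The trivet and the blender may have swapped places.
- mug: White mug, 92 mm high, 80 mm in diameter, with a handle. Leave alone. Origin: centre of its underside.
- mill: Turned dark wooden pepper mill, 157 mm high, 54 mm in diameter. Leave alone. Origin: centre of its underside.
- spice_jar: Small amber glass jar with a steel lid, 85 mm high, 46 mm in diameter. Leave alone. Origin: centre of its underside.

How it is judged:
On the way:
1. the tall cup, held in the fingers, upright within 0.12 rad and within 12 mm of the pad's centre, presses the pad to within 1.5 mm of its stop, for 1 s (value of joint pad above 0.0105 m and contact force between tall_cup and blender above 5 N and horizontal distance between tall_cup and pad_top below 0.012 m and angle between tall_cup's own z axis and vertical below 0.12 rad and contact force between the fingers and tall_cup above 3 N), for 1 s.
At the end, for the whole second after the job is handed in: The tall cup stands at rest and upright (within 0.06 rad) on the trivet, its centre within 28 mm of the trivet's centre, and the blender's pad is back up (within 2 mm) (horizontal distance between tall_cup and trivet below 0.028 m and z of tall_cup in the frame of trivet between 0.007 and 0.013 m and angle between tall_cup's own z axis and vertical below 0.06 rad and linear speed of tall_cup below 0.02 m/s and value of joint pad below 0.002 m); the robot touches nothing.
It fails at once if the short cup is moved more than 25 mm or tilted more than 0.3 rad (distance of short_cup from where it was at the start of the episode above 0.025 m or angle between short_cup's own z axis and vertical above 0.3 rad).
It fails at once if the mug is moved more than 25 mm or tilted more than 0.3 rad (distance of mug from where it was at the start of the episode above 0.025 m or angle between mug's own z axis and vertical above 0.3 rad).
It fails at once if the pepper mill is moved more than 25 mm or tilted more than 0.3 rad (distance of mill from where it was at the start of the episode above 0.025 m or angle between mill's own z axis and vertical above 0.3 rad).
It fails at once if the spice jar is moved more than 25 mm or tilted more than 0.3 rad (distance of spice_jar from where it was at the start of the episode above 0.025 m or angle between spice_jar's own z axis and vertical above 0.3 rad).
It fails at once if the tall cup is dropped or thrown (faster than 0.6 m/s out of the fingers) (linear speed of tall_cup above 0.6 m/s and contact force between the fingers and tall_cup below 0.1 N).
It also fails if it takes over 54 s, if anything falls off the work surface, if the arm or the gripper's body presses on something with over 40 N, if the wrist force passes 120 N, or if a joint passes its speed limit or range.

## Working session

There is one attempt and no reset: what is moved stays moved. The work goes in short steps, Python scripts to look and compute and a shell command to move; the robot and the scene stay as the last step left them, time stands still between calls to the robot, and variables do not carry over. Pictures are saved under pics/ and viewed, at most 10 in all, crops included, and the job is handed in when it is done.

```bash
mkdir -p pics
cat > h.py <<'E'
import numpy as np, cv2
from plant import manip
from scipy.spatial.transform import Rotation as R
def ray(c,uv):
    T=np.array(c["world_from_camera"]);d=T[:3,:3]@np.linalg.solve(c["K"],[uv[0],uv[1],1.]);return T[:3,3],d/np.linalg.norm(d)
def tri(rs):
    A=sum(np.eye(3)-np.outer(d,d) for o,d in rs);b=sum((np.eye(3)-np.outer(d,d))@o for o,d in rs);return np.linalg.solve(A,b)
def atz(r,z): o,d=r; return o+d*(z-o[2])/d[2]
E
python3 - <<'E'
from h import *
names=["tall_cup","short_cup","blender","pad_top","trivet","mug","mill","spice_jar"]
rs={n:[] for n in names}
ims=[]
for cam in("side","top"):
    c=manip.camera(cam);ims.append(c["pixels"]);cv2.imwrite(f"pics/{cam}0.png",c["pixels"])
    for n in names:
        p=manip.place_of(cam,n);b=manip.find_in(cam,n)
        print(cam,n,[(np.round(x["xy"]).tolist(),round(x["confidence"],2)) for x in p[:2]],[(np.round(x["bbox"]).tolist(),round(x["confidence"],2)) for x in b[:2]])
        if p: rs[n].append(ray(c,p[0]["xy"]))
for n in names:
    print(n,[np.round(atz(r,.1 if n=="pad_top" else 0),3).tolist() for r in rs[n]], np.round(tri(rs[n]),3) if len(rs[n])>1 else "")
s=manip.read_state();print(s["clock"],s["ee_pos"],s["eef_rot"],s["width"])
E
```

```text
side tall_cup [([319.0, 401.0], 0.58)] [([298.0, 333.0, 347.0, 420.0], 0.9)]
side short_cup [([203.0, 359.0], 0.91)] [([181.0, 313.0, 227.0, 379.0], 0.91)]
side blender [([334.0, 178.0], 0.55)] [([310.0, 135.0, 356.0, 190.0], 0.87)]
side pad_top [([333.0, 146.0], 0.6)] [([318.0, 137.0, 351.0, 153.0], 0.74)]
side trivet [([315.0, 258.0], 0.64)] [([286.0, 233.0, 346.0, 282.0], 0.63)]
side mug [([189.0, 263.0], 0.88)] [([148.0, 218.0, 207.0, 281.0], 0.72)]
side mill [([224.0, 199.0], 0.75)] [([208.0, 141.0, 237.0, 207.0], 0.97), ([151.0, 219.0, 206.0, 282.0], 0.19)]
side spice_jar [([270.0, 160.0], 0.76)] [([257.0, 129.0, 278.0, 164.0], 0.59)]
top tall_cup [([157.0, 282.0], 0.71)] [([126.0, 269.0, 168.0, 302.0], 0.61)]
top short_cup [([166.0, 193.0], 0.6)] [([144.0, 178.0, 180.0, 210.0], 0.66), ([386.0, 218.0, 448.0, 270.0], 0.32)]
top blender [([412.0, 246.0], 0.81)] [([384.0, 217.0, 446.0, 273.0], 0.93)]
top pad_top [([422.0, 241.0], 0.7)] [([405.0, 227.0, 435.0, 260.0], 0.96)]
top trivet [([282.0, 250.0], 0.73), ([407.0, 243.0], 0.45)] [([256.0, 221.0, 311.0, 276.0], 0.82)]
top mug [
[... 214 characters left out ...]
tall_cup [[0.432, 0.258, 0.0], [0.431, 0.261, 0.0]] [0.432 0.26  0.004]
short_cup [[0.629, 0.246, 0.0], [0.63, 0.246, 0.0]] [ 0.63   0.245 -0.   ]
blender [[0.521, -0.293, 0.0], [0.515, -0.306, 0.0]] [ 0.519 -0.308 -0.011]
pad_top [[0.529, -0.282, 0.1], [0.525, -0.298, 0.1]] [ 0.529 -0.301  0.088]
trivet [[0.505, -0.021, 0.0], [0.504, -0.017, 0.0]] [ 0.504 -0.017  0.004]
mug [[0.743, 0.063, 0.0], [0.736, 0.074, 0.0]] [0.734 0.074 0.015]
mill [[0.752, -0.141, 0.0], [0.754, -0.136, 0.0]] [ 0.751 -0.136  0.004]
spice_jar [[0.698, -0.323, 0.0], [0.699, -0.325, 0.0]] [ 0.699 -0.326 -0.002]
1.7 [ 0.28065135 -0.61390264  0.30273253] [3.06961615e+00 6.68393871e-01 4.04020046e-05] 0.08808347997245927
```

View pics/side0.png

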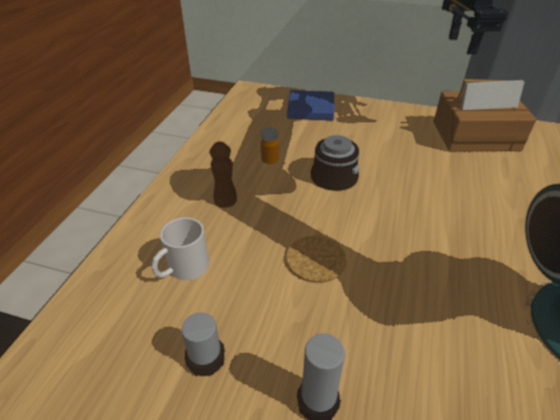

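View pics/top0.png

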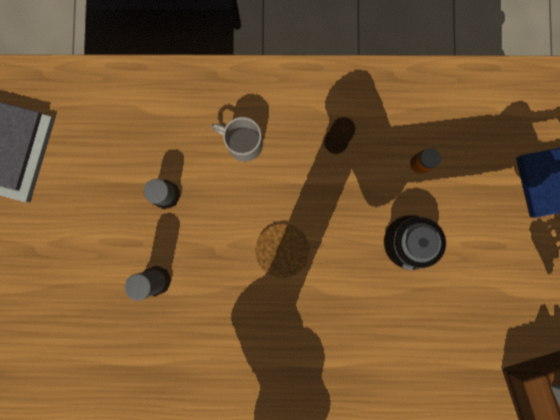

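The pictures agree with the networks: tall cup at side (322,375), blender at (336,160) and trivet at (315,258). I'll stop between the blender and trivet for a wrist look on the way to the cup.

```bash
python3 -m inch '[{"tx":36.9,"ty":-32.6,"fingers":1},{"tx":36.9,"ty":-32.6,"fingers":1},{"tx":36.9,"ty":-32.6,"fingers":1},{"tx":36.9,"ty":-32.6,"fingers":1},{"tx":36.9,"ty":-32.6,"fingers":1},{"tx":36.9,"ty":-32.6,"fingers":1},{"tx":36.9,"ty":-32.6,"fingers":1},{"tx":36.9,"ty":-32.6,"fingers":1},{"tx":36.9,"ty":-32.6,"fingers":1}]' 40
cat > look.py <<'E'
from h import *
import sys
def look(names,tag):
    c=manip.camera("wrist");cv2.imwrite(f"pics/{tag}.png",c["pixels"])
    T=np.array(c["world_from_camera"]);print("cam",np.round(T[:3,3],3),"fwd",np.round(T[:3,2],2))
    for n in names:
        z=.1 if n=="pad_top" else 0
        for x in manip.place_of("wrist",n)[:2]: print(n,np.round(x["xy"]),round(x["confidence"],2),np.round(atz(ray(c,x["xy"]),z),4))
        for x in manip.find_in("wrist",n)[:1]: print("  box",np.round(x["bbox"]),round(x["confidence"],2))
    s=manip.read_state();print(s["clock"],np.round(s["ee_pos"],4),np.round(s["eef_rot"],3),s["width"],s["ft_force"])
look(sys.argv[2:],sys.argv[1])
E
python3 look.py w1 blender pad_top trivet mill
```

```text
cam [ 0.345 -0.585  0.385] fwd [-0.25 -0.11 -0.96]
2.15 [ 0.2807 -0.6139  0.3027] [-3.07  -0.668 -0.   ] 0.08824197056642502 [ 0.29611787 -0.60256128 -0.13863042]invalid input
```

View pics/w1.png

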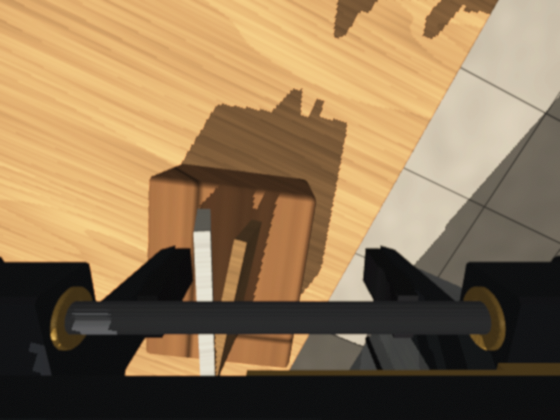

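The arm hasn't moved: the rows were refused. The wrist image shows the wooden box under the gripper at about (230,260). I'll retry with every key present.

```bash
python3 -m inch '[{"wx":0,"wy":0,"wz":0,"tx":5,"ty":-4.4,"tz":0,"fingers":1},{"wx":0,"wy":0,"wz":0,"tx":9,"ty":-8,"tz":0,"fingers":1}]' 40
```

```text
clock: 2.4
ee_pos: [0.3295, -0.5028, 0.3025]
eef_rot: [-3.07, -0.666, -0.001]
ft_force: [1.8, 0.9, -1.0]
width: 0.088
gripper_force: 0.0
```

```bash
python3 -m inch '[{"wx":0,"wy":0,"wz":0,"tx":27.9,"ty":-24.6,"tz":0,"fingers":1},{"wx":0,"wy":0,"wz":0,"tx":27.9,"ty":-24.6,"tz":0,"fingers":1},{"wx":0,"wy":0,"wz":0,"tx":27.9,"ty":-24.6,"tz":0,"fingers":1},{"wx":0,"wy":0,"wz":0,"tx":27.9,"ty":-24.6,"tz":0,"fingers":1},{"wx":0,"wy":0,"wz":0,"tx":27.9,"ty":-24.6,"tz":0,"fingers":1},{"wx":0,"wy":0,"wz":0,"tx":27.9,"ty":-24.6,"tz":0,"fingers":1},{"wx":0,"wy":0,"wz":0,"tx":27.9,"ty":-24.6,"tz":0,"fingers":1},{"wx":0,"wy":0,"wz":0,"tx":27.9,"ty":-24.6,"tz":0,"fingers":1}]' 40
python3 look.py w2 blender pad_top trivet mill
```

```text
clock: 3.4
ee_pos: [0.4806, -0.1641, 0.3028]
eef_rot: [3.069, 0.67, -0.0]
ft_force: [0.9, -0.2, 0.3]
width: 0.0883
gripper_force: 0.0
cam [ 0.545 -0.135  0.385] fwd [-0.25 -0.11 -0.96]
blender [388. 195.] 0.96 [ 0.5246 -0.2996  0.    ]
blender [173. 112.] 0.4 [ 0.5061 -0.0175  0.    ]
  box [343. 148. 469. 261.] 0.71
pad_top [426. 218.] 0.96 [ 0.525  -0.3011  0.1   ]
  box [386. 184. 458. 248.] 0.72
trivet [171. 112.] 0.87 [ 0.5045 -0.0159  0.    ]
  box [118.  57. 224. 167.] 0.65
  box [389. 183. 462. 250.] 0.45
3.85 [ 0.4805 -0.1647  0.3027] [ 3.07   0.666 -0.   ] 0.08808143266652402 [ 0.14923291  0.21604833 -0.07820797]
```

View pics/w2.png

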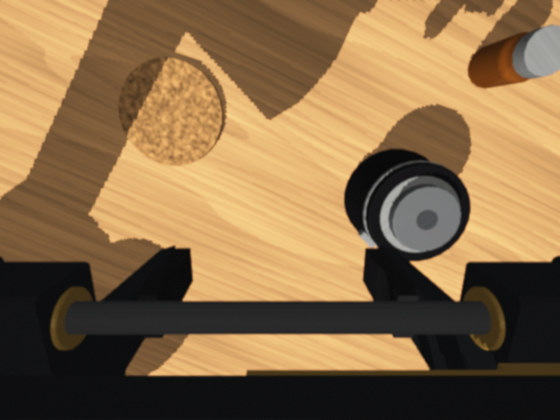

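Wrist view: trivet centred at (172,111), and the pad's top disc at (427,216), with its hub at (426,219). Both match the networks. Next I'll go to just short of the tall cup.

```bash
python3 -m inch '[{"wx":0,"wy":0,"wz":0,"tx":6,"ty":-40.6,"tz":0,"fingers":1},{"wx":0,"wy":0,"wz":0,"tx":6,"ty":-40.6,"tz":0,"fingers":1},{"wx":0,"wy":0,"wz":0,"tx":6,"ty":-40.6,"tz":0,"fingers":1},{"wx":0,"wy":0,"wz":0,"tx":6,"ty":-40.6,"tz":0,"fingers":1},{"wx":0,"wy":0,"wz":0,"tx":6,"ty":-40.6,"tz":0,"fingers":1},{"wx":0,"wy":0,"wz":0,"tx":6,"ty":-40.6,"tz":0,"fingers":1},{"wx":0,"wy":0,"wz":0,"tx":6,"ty":-40.6,"tz":0,"fingers":1},{"wx":0,"wy":0,"wz":0,"tx":6,"ty":-40.6,"tz":0,"fingers":1}]' 40
python3 look.py w3 tall_cup short_cup
```

```text
clock: 4.85
ee_pos: [0.3657, 0.232, 0.3028]
eef_rot: [-3.068, -0.675, -0.0]
ft_force: [-0.5, -0.6, -0.0]
width: 0.0882
gripper_force: 0.0
cam [0.43  0.261 0.385] fwd [-0.24 -0.11 -0.96]
tall_cup [279. 119.] 0.93 [0.4358 0.2617 0.    ]
  box [249.  77. 318. 154.] 0.76
5.1 [0.3669 0.2292 0.3027] [ 3.07   0.666 -0.   ] 0.08806118238904775 [-1.03809282 -0.03180234  0.77355901]
```

View pics/w3.png

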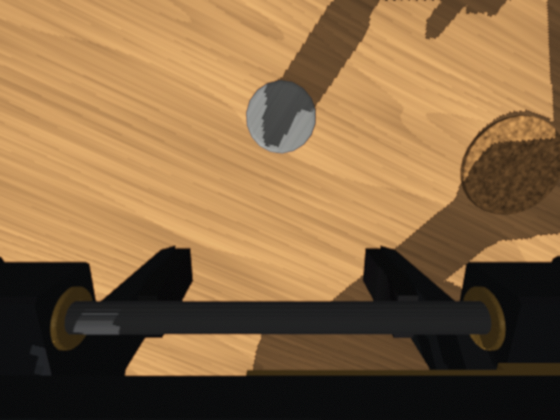

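The wrist camera is nearly above the cup; its top disc is centred at (281,116). I'll triangulate that top face with the top camera and compute the shift.

Run:
```python
from h import *
w=manip.camera("wrist");t=manip.camera("top");s=manip.camera("side")
def r(p):return np.round(p,4)
rw=ray(w,(281.5,116));rt=ray(t,(138,287));rs=ray(s,(325,345))
print(r(tri([rw,rt])),r(tri([rw,rs])),r(tri([rw,rt,rs])),r(atz(rw,.15)))
st=manip.read_state();Rm=R.from_rotvec(st["eef_rot"]).as_matrix()
c=atz(rw,.15);print(r(Rm.T@(np.array([c[0],c[1],.162])-st["ee_pos"])*100), r(st["ee_pos"]))
```

```text
[0.4362 0.2572 0.1586] [0.4359 0.2576 0.1558] [0.4356 0.2576 0.1561] [0.4374 0.2576 0.15  ]
[ 7.5893  0.341  14.0718] [0.3669 0.2293 0.3027]
```

```bash
python3 -m inch '[{"wx":0,"wy":0,"wz":0,"tx":5,"ty":0.3,"tz":0,"fingers":1},{"wx":0,"wy":0,"wz":0,"tx":7.5,"ty":0.3,"tz":0,"fingers":1},{"wx":0,"wy":0,"wz":0,"tx":7.5,"ty":0.3,"tz":4,"fingers":1},{"wx":0,"wy":0,"wz":0,"tx":7.5,"ty":0.3,"tz":7,"fingers":1},{"wx":0,"wy":0,"wz":0,"tx":7.5,"ty":0.3,"tz":10,"fingers":1},{"wx":0,"wy":0,"wz":0,"tx":7.5,"ty":0.3,"tz":12.5,"fingers":1},{"wx":0,"wy":0,"wz":0,"tx":7.5,"ty":0.3,"tz":13.8,"fingers":1},{"wx":0,"wy":0,"wz":0,"tx":7.5,"ty":0.3,"tz":13.8,"fingers":1},{"wx":0,"wy":0,"wz":0,"tx":7.5,"ty":0.3,"tz":13.8,"fingers":-1},{"wx":0,"wy":0,"wz":0,"tx":7.5,"ty":0.3,"tz":13.8,"fingers":-1},{"wx":0,"wy":0,"wz":0,"tx":7.5,"ty":0.3,"tz":13.8,"fingers":-1},{"wx":0,"wy":0,"wz":0,"tx":7.5,"ty":0.3,"tz":13.8,"fingers":-1},{"wx":0,"wy":0,"wz":0,"tx":7.5,"ty":0.3,"tz":13.8,"fingers":-1},{"wx":0,"wy":0,"wz":0,"tx":7.5,"ty":0.3,"tz":13.8,"fingers":-1}]' 40
```

```text
clock: 7.0
ee_pos: [0.4362, 0.2589, 0.1652]
eef_rot: [-3.069, -0.668, -0.001]
ft_force: [-0.9, 0.3, 3.2]
width: 0.0509
gripper_force: 39.8
```

Gripped at 51 mm width and 40 N. Lifting and carrying it to above the pad.

```bash
python3 -m inch '[{"wx":0,"wy":0,"wz":0,"tx":0,"ty":0,"tz":-3,"fingers":-1},{"wx":0,"wy":0,"wz":0,"tx":0,"ty":0,"tz":-8,"fingers":-1},{"wx":0,"wy":0,"wz":0,"tx":0,"ty":0,"tz":-13,"fingers":-1},{"wx":0,"wy":0,"wz":0,"tx":-0.8,"ty":2.7,"tz":-16,"fingers":-1},{"wx":0,"wy":0,"wz":0,"tx":-1.8,"ty":6.5,"tz":-17,"fingers":-1},{"wx":0,"wy":0,"wz":0,"tx":-3.2,"ty":11.4,"tz":-17,"fingers":-1},{"wx":0,"wy":0,"wz":0,"tx":-4.5,"ty":16.3,"tz":-17,"fingers":-1},{"wx":0,"wy":0,"wz":0,"tx":-6,"ty":21.7,"tz":-17,"fingers":-1},{"wx":0,"wy":0,"wz":0,"tx":-7.5,"ty":27.2,"tz":-17,"fingers":-1},{"wx":0,"wy":0,"wz":0,"tx":-9.1,"ty":32.6,"tz":-17,"fingers":-1},{"wx":0,"wy":0,"wz":0,"tx":-10.6,"ty":38.1,"tz":-17,"fingers":-1},{"wx":0,"wy":0,"wz":0,"tx":-11.9,"ty":43,"tz":-17,"fingers":-1},{"wx":0,"wy":0,"wz":0,"tx":-13.3,"ty":47.9,"tz":-17,"fingers":-1},{"wx":0,"wy":0,"wz":0,"tx":-14.3,"ty":51.7,"tz":-17,"fingers":-1},{"wx":0,"wy":0,"wz":0,"tx":-15.1,"ty":54.4,"tz":-17,"fingers":-1},{"wx":0,"wy":0,"wz":0,"tx":-15.1,"ty":54.4,"tz":-17,"fingers":-1}]' 40
python3 - <<'E'
from h import *
ims=[]
for cam in("side","top"):
    c=manip.camera(cam)
    for n in("tall_cup","pad_top","blender"):
        p=manip.place_of(cam,n);b=manip.find_in(cam,n)
        for x in p[:1]: print(cam,n,np.round(x["xy"],1),round(x["confidence"],2),np.round(atz(ray(c,x["xy"]),{"tall_cup":.17,"pad_top":.1,"blender":0}[n]),4))
        for x in b[:1]: print("  ",np.round(x["bbox"]),round(x["confidence"],2))
    im=c["pixels"]; im=im[80:230,260:420] if cam=="side" else im[160:310,330:490]
    ims.append(cv2.resize(im,(400,375) if im.shape[1]==160 else None,interpolation=cv2.INTER_CUBIC))
cv2.imwrite("pics/over.png",np.hstack(ims))
c=manip.camera("wrist");cv2.imwrite("pics/over_w.png",c["pixels"])
s=manip.read_state();print(s["clock"],s["ee_pos"],s["eef_rot"],s["ft_force"])
E
```

```text
clock: 9.0
ee_pos: [0.5244, -0.3003, 0.3334]
eef_rot: [-3.069, -0.665, 0.003]
ft_force: [-0.3, 1.4, -3.6]
width: 0.0513
gripper_force: 39.8
side tall_cup [342.3 118.2] 0.63 [ 0.5161 -0.2897  0.17  ]
   [329.  49. 359. 125.] 0.85
side pad_top [334.  146.1] 0.97 [ 0.5272 -0.2822  0.1   ]
   [321. 138. 353. 153.] 0.73
side blender [334.6 176.6] 0.87 [ 0.5208 -0.3008  0.    ]
   [310. 136. 358. 190.] 0.96
top tall_cup [431.  243.8] 0.5 [ 0.5211 -0.2955  0.17  ]
   [414. 227. 453. 246.] 0.51
top pad_top [420.8 240.2] 0.63 [ 0.5275 -0.2966  0.1   ]
   [214. 122. 264. 163.] 0.46
top blender [412.4 244.8] 0.59 [ 0.5169 -0.3064  0.    ]
   [385. 216. 435. 270.] 0.87
9.75 [ 0.52477884 -0.29879849  0.33478906] [3.06955642e+00 6.68548644e-01 1.07572871e-04] [ 0.34958819 -0.28966873 -2.76169195]
```

View pics/over.png

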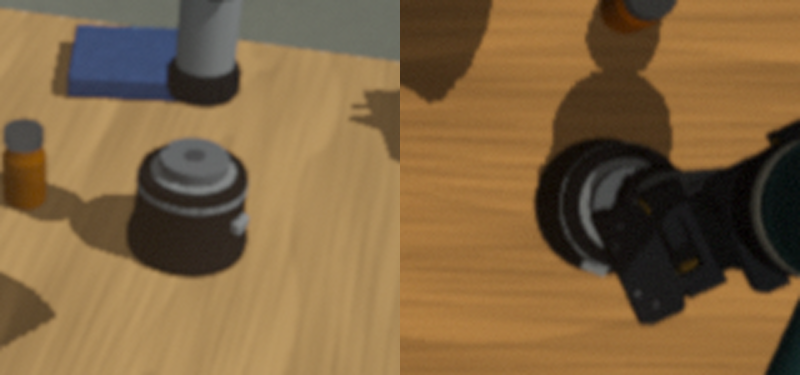

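Side crop: the pad hub is at (338,142) in full-image pixels and the cup's underside at about (341,116). I'll compare the two in world coordinates.

Run:
```python
from h import *
s=manip.camera("side");t=manip.camera("top")
def r(p):return np.round(p,4)
# project predicted points
def proj(c,p):
    T=np.linalg.inv(c["world_from_camera"]);q=np.array(c["K"])@(T[:3,:3]@p+T[:3,3]);return q[:2]/q[2]
print("pad side",r(atz(ray(s,(338.3,142.2)),.1)),"cup side",r(atz(ray(s,(341.5,116)),.17)))
for p in([.525,-.3,.1],[.525,-.3,.17],[.5235,-.2995,.17]): print(p,proj(s,np.array(p)),proj(t,np.array(p)))
# predicted cap silhouette bottom and pad silhouette (66mm) 
th=np.linspace(0,6.28,60)
for z,rad in((.17,.0325),(.1,.033)):
    P=np.array([proj(s,np.array([.525+rad*np.cos(a),-.3+rad*np.sin(a),z])) for a in th]);print(P.min(0),P.max(0))
t0=cv2.imread("pics/top0.png")
print("pad top0 from hub",r(atz(ray(t,(424,242)),.1)))
```

```text
pad side [ 0.5208 -0.3014  0.1   ] cup side [ 0.5196 -0.2987  0.17  ]
[0.525, -0.3, 0.1] [336.43154136 142.22346404] [422.51528348 241.44937543]
[0.525, -0.3, 0.17] [339.21150061 115.38215246] [433.35810701 241.72722564]
[0.5235, -0.2995, 0.17] [339.83506707 115.58642716] [433.10309906 242.52841392]
[324.55584034 108.27651568] [353.9481504  122.84833805]
[322.24965699 134.69396205] [350.68541729 150.12240375]
pad top0 from hub [ 0.5239 -0.303   0.1   ]
```

View pics/over_w.png

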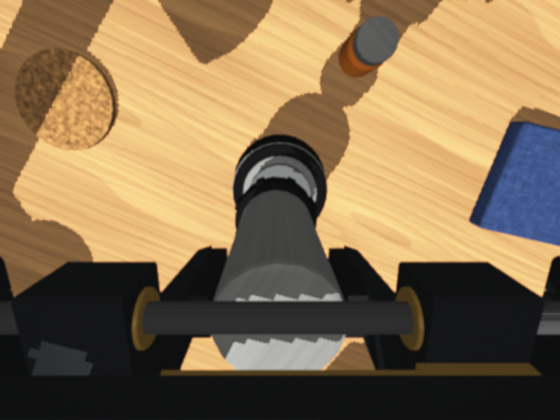

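The wrist view agrees: the cup cap (278,190) lines up with the blender (280,185). The offset is about 2 mm, so I'll correct it and press in slow steps.

```bash
python3 -m inch '[{"wx":0,"wy":0,"wz":0,"tx":-0.1,"ty":0.2,"tz":1,"fingers":-1},{"wx":0,"wy":0,"wz":0,"tx":-0.1,"ty":0.2,"tz":3,"fingers":-1},{"wx":0,"wy":0,"wz":0,"tx":-0.1,"ty":0.2,"tz":5,"fingers":-1},{"wx":0,"wy":0,"wz":0,"tx":-0.1,"ty":0.2,"tz":6.2,"fingers":-1},{"wx":0,"wy":0,"wz":0,"tx":-0.1,"ty":0.2,"tz":6.8,"fingers":-1},{"wx":0,"wy":0,"wz":0,"tx":-0.1,"ty":0.2,"tz":7.3,"fingers":-1},{"wx":0,"wy":0,"wz":0,"tx":-0.1,"ty":0.2,"tz":7.6,"fingers":-1},{"wx":0,"wy":0,"wz":0,"tx":-0.1,"ty":0.2,"tz":7.8,"fingers":-1},{"wx":0,"wy":0,"wz":0,"tx":-0.1,"ty":0.2,"tz":8,"fingers":-1},{"wx":0,"wy":0,"wz":0,"tx":-0.1,"ty":0.2,"tz":8,"fingers":-1}]' 55
```

```text
clock: 11.1
ee_pos: [0.525, -0.3011, 0.2563]
eef_rot: [3.069, 0.668, 0.002]
ft_force: [-4.0, 4.1, 5.9]
width: 0.0509
gripper_force: 54.8
```

```bash
python3 -m inch '[{"wx":0,"wy":0,"wz":0,"tx":0,"ty":0,"tz":0.2,"fingers":-1},{"wx":0,"wy":0,"wz":0,"tx":0,"ty":0,"tz":0.4,"fingers":-1},{"wx":0,"wy":0,"wz":0,"tx":0,"ty":0,"tz":0.5,"fingers":-1},{"wx":0,"wy":0,"wz":0,"tx":0,"ty":0,"tz":0.5,"fingers":-1}]' 55
```

```text
clock: 11.6
ee_pos: [0.5252, -0.3011, 0.253]
eef_rot: [3.068, 0.668, 0.003]
ft_force: [-5.7, 4.8, 12.2]
width: 0.0512
gripper_force: 54.8
```

Contact force is about 15 N at a depth of about 12 mm. I'll add a little more and hold for over two seconds.

```bash
python3 -m inch '[{"wx":0,"wy":0,"wz":0,"tx":0,"ty":0,"tz":0.2,"fingers":-1},{"wx":0,"wy":0,"wz":0,"tx":0,"ty":0,"tz":0.3,"fingers":-1},{"wx":0,"wy":0,"wz":0,"tx":0,"ty":0,"tz":0.3,"fingers":-1},{"wx":0,"wy":0,"wz":0,"tx":0,"ty":0,"tz":0.3,"fingers":-1}]' 55
python3 - <<'E'
from h import *
c=manip.camera("side");im=c["pixels"][60:200,260:420];cv2.imwrite("pics/press.png",cv2.resize(im,(640,560),interpolation=cv2.INTER_CUBIC))
s=manip.read_state();print(s["ee_pos"],s["ft_force"],s["torque"])
E
```

```text
clock: 12.1
ee_pos: [0.5255, -0.301, 0.2528]
eef_rot: [3.068, 0.668, 0.005]
ft_force: [-8.6, 7.1, 24.3]
width: 0.0514
gripper_force: 54.9
[ 0.52550722 -0.30100954  0.25276985] [-8.85252933  8.02819113 23.62718919] [1.67200023 2.06924871 0.06404045]
```

View pics/press.png

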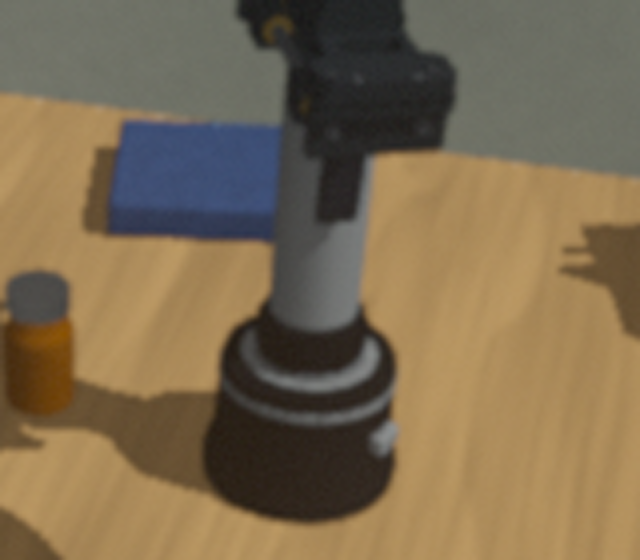

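The cup sits upright and centred on the pad: cap at (312,335) in the crop, blender at about (305,350). The force rose 12 N with no further travel, so it's on the hard stop. Holding.

```bash
python3 -m inch '[{"wx":0,"wy":0,"wz":0,"tx":0,"ty":0,"tz":0,"fingers":-1},{"wx":0,"wy":0,"wz":0,"tx":0,"ty":0,"tz":0,"fingers":-1},{"wx":0,"wy":0,"wz":0,"tx":0,"ty":0,"tz":0,"fingers":-1},{"wx":0,"wy":0,"wz":0,"tx":0,"ty":0,"tz":0,"fingers":-1},{"wx":0,"wy":0,"wz":0,"tx":0,"ty":0,"tz":0,"fingers":-1},{"wx":0,"wy":0,"wz":0,"tx":0,"ty":0,"tz":0,"fingers":-1},{"wx":0,"wy":0,"wz":0,"tx":0,"ty":0,"tz":0,"fingers":-1},{"wx":0,"wy":0,"wz":0,"tx":0,"ty":0,"tz":0,"fingers":-1},{"wx":0,"wy":0,"wz":0,"tx":0,"ty":0,"tz":0,"fingers":-1},{"wx":0,"wy":0,"wz":0,"tx":0,"ty":0,"tz":0,"fingers":-1},{"wx":0,"wy":0,"wz":0,"tx":0,"ty":0,"tz":0,"fingers":-1},{"wx":0,"wy":0,"wz":0,"tx":0,"ty":0,"tz":0,"fingers":-1},{"wx":0,"wy":0,"wz":0,"tx":0,"ty":0,"tz":0,"fingers":-1},{"wx":0,"wy":0,"wz":0,"tx":0,"ty":0,"tz":0,"fingers":-1},{"wx":0,"wy":0,"wz":0,"tx":0,"ty":0,"tz":0,"fingers":-1},{"wx":0,"wy":0,"wz":0,"tx":0,"ty":0,"tz":0,"fingers":-1},{"wx":0,"wy":0,"wz":0,"tx":0,"ty":0,"tz":0,"fingers":-1},{"wx":0,"wy":0,"wz":0,"tx":0,"ty":0,"tz":0,"fingers":-1}]' 55
```

```text
clock: 14.4
ee_pos: [0.5255, -0.301, 0.2528]
eef_rot: [3.068, 0.668, 0.005]
ft_force: [-9.0, 7.9, 23.0]
width: 0.0511
gripper_force: 54.9
```

```bash
python3 -m inch '[{"wx":0,"wy":0,"wz":0,"tx":0,"ty":0,"tz":-1,"fingers":-1},{"wx":0,"wy":0,"wz":0,"tx":0,"ty":0,"tz":-3,"fingers":-1},{"wx":0,"wy":0,"wz":0,"tx":0,"ty":0,"tz":-6,"fingers":-1},{"wx":0,"wy":0,"wz":0,"tx":0,"ty":0,"tz":-8,"fingers":-1},{"wx":0,"wy":0,"wz":0,"tx":0.7,"ty":-2,"tz":-8,"fingers":-1},{"wx":0,"wy":0,"wz":0,"tx":2.2,"ty":-6,"tz":-8,"fingers":-1},{"wx":0,"wy":0,"wz":0,"tx":4,"ty":-10.7,"tz":-8,"fingers":-1},{"wx":0,"wy":0,"wz":0,"tx":6,"ty":-16,"tz":-8,"fingers":-1},{"wx":0,"wy":0,"wz":0,"tx":8,"ty":-21.4,"tz":-8,"fingers":-1},{"wx":0,"wy":0,"wz":0,"tx":9.3,"ty":-25,"tz":-7,"fingers":-1},{"wx":0,"wy":0,"wz":0,"tx":10,"ty":-26.8,"tz":-4,"fingers":-1},{"wx":0,"wy":0,"wz":0,"tx":10,"ty":-26.8,"tz":0,"fingers":-1},{"wx":0,"wy":0,"wz":0,"tx":10,"ty":-26.8,"tz":3.5,"fingers":-1},{"wx":0,"wy":0,"wz":0,"tx":10,"ty":-26.8,"tz":5.5,"fingers":-1},{"wx":0,"wy":0,"wz":0,"tx":10,"ty":-26.8,"tz":6.3,"fingers":-1},{"wx":0,"wy":0,"wz":0,"tx":10,"ty":-26.8,"tz":6.3,"fingers":-1}]' 55
python3 - <<'E'
from h import *
c=manip.camera("side");im=c["pixels"][130:300,230:410];cv2.imwrite("pics/triv.png",cv2.resize(im,(720,600),interpolation=cv2.INTER_CUBIC)[:600])
s=manip.read_state();print(s["ee_pos"],s["ft_force"])
E
```

```text
clock: 16.4
ee_pos: [0.5034, -0.0153, 0.1829]
eef_rot: [-3.069, -0.669, 0.003]
ft_force: [-1.0, 0.3, -2.9]
width: 0.0509
gripper_force: 54.8
[ 0.50417006 -0.01546903  0.18390577] [ 0.57171009 -0.53890411 -3.10573506]
```

View pics/triv.png

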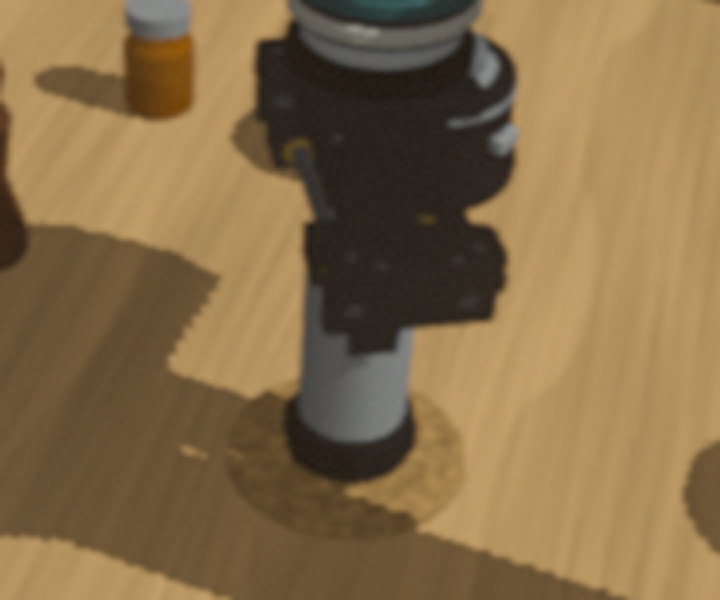

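The cup hangs about 9 mm above the trivet and is centred: cap at (350,440), trivet at (345,455) in the crop. Lowering to contact.

```bash
python3 -m inch '[{"wx":0,"wy":0,"wz":0,"tx":0,"ty":0,"tz":0.4,"fingers":-1},{"wx":0,"wy":0,"wz":0,"tx":0,"ty":0,"tz":0.7,"fingers":-1},{"wx":0,"wy":0,"wz":0,"tx":0,"ty":0,"tz":0.85,"fingers":-1},{"wx":0,"wy":0,"wz":0,"tx":0,"ty":0,"tz":0.95,"fingers":-1},{"wx":0,"wy":0,"wz":0,"tx":0,"ty":0,"tz":0.95,"fingers":-1}]' 55
```

```text
clock: 17.08
ee_pos: [0.5046, -0.0157, 0.1752]
eef_rot: [3.07, 0.668, 0.001]
ft_force: [-1.9, 1.4, 4.8]
width: 0.0511
gripper_force: 54.8
```

Touched down with light contact. Opening, then retreating straight up.

```bash
python3 -m inch '[{"wx":0,"wy":0,"wz":0,"tx":0,"ty":0,"tz":-0.05,"fingers":-1},{"wx":0,"wy":0,"wz":0,"tx":0,"ty":0,"tz":-0.05,"fingers":1},{"wx":0,"wy":0,"wz":0,"tx":0,"ty":0,"tz":-0.05,"fingers":1},{"wx":0,"wy":0,"wz":0,"tx":0,"ty":0,"tz":-0.05,"fingers":1},{"wx":0,"wy":0,"wz":0,"tx":0,"ty":0,"tz":-0.05,"fingers":1},{"wx":0,"wy":0,"wz":0,"tx":0,"ty":0,"tz":-0.05,"fingers":1},{"wx":0,"wy":0,"wz":0,"tx":0,"ty":0,"tz":-0.05,"fingers":1},{"wx":0,"wy":0,"wz":0,"tx":0,"ty":0,"tz":-2,"fingers":1},{"wx":0,"wy":0,"wz":0,"tx":0,"ty":0,"tz":-5,"fingers":1},{"wx":0,"wy":0,"wz":0,"tx":0,"ty":0,"tz":-9,"fingers":1},{"wx":0,"wy":0,"wz":0,"tx":0,"ty":0,"tz":-13,"fingers":1},{"wx":0,"wy":0,"wz":0,"tx":0,"ty":0,"tz":-15,"fingers":1},{"wx":0,"wy":0,"wz":0,"tx":0,"ty":0,"tz":-15,"fingers":1},{"wx":0,"wy":0,"wz":0,"tx":0,"ty":0,"tz":-15,"fingers":1}]' 40
python3 - <<'E'
from h import *
c=manip.camera("side");cv2.imwrite("pics/end.png",c["pixels"])
for n in("tall_cup","trivet","pad_top"):
    for x in manip.place_of("side",n)[:1]: print(n,np.round(x["xy"]),np.round(atz(ray(c,x["xy"]),.1 if n=="pad_top" else .01),4))
E
```

```text
clock: 18.82
ee_pos: [0.5037, -0.0157, 0.323]
eef_rot: [-3.069, -0.668, 0.002]
ft_force: [-1.0, 0.7, -0.0]
width: 0.088
gripper_force: 0.0
tall_cup [320. 257.] [ 0.4944 -0.0201  0.01  ]
trivet [316. 258.] [ 0.5026 -0.014   0.01  ]
pad_top [335. 149.] [ 0.5233 -0.2722  0.1   ]
```

View pics/end.png

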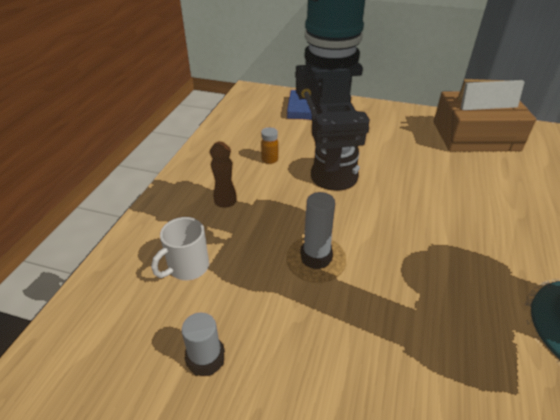

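The cup stands upright on the trivet at (318,255), with the gripper clear above it and nothing else moved. Handing in.

```bash
python3 -c "
from plant import manip
print(manip.sign_off())"
```

```text
the job is handed in; nothing more can be done
None
```

The tall cup was pressed onto the pad's stop and held there for over two seconds, then set upright on the trivet and released, and the job is handed in; no verdict came back.

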